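# Charge the bead tray and hold it home in the shaker's corner

## Task

Pick up the flared cup, pour all six steel beads from it into the pocket of the metal tray on the shaker, and stand the empty cup upright on the bench again. Then slide the tray along the platform until it sits flat, square and fully home against both stops at once, the far one and the side one, and finish while still holding it there, pressing firmly on both stops: do not let go at the end. Do not tip the tray, and leave the bottle, the tube rack and the jar where they are.

Things in the scene. Friction and masses are not known exactly. Their poses are not given: they have to be found in the camera images.
- cup: White plastic flared cup, 52 mm high, 56 mm across at the base, 104 mm at the rim (walls slope out 25 degrees), wall 3 mm, floor 4 mm, 120 g. Origin: centre of its underside. Handle: upright bar on its +y side, 70 mm from the cup's axis, 12 mm thick (x), 22 mm wide (y), from 16 to 91 mm high, joined to the wall by a strut at 16 to 24 mm. Starts on the bench, at the left, with the beads in it.
- cup_rim (a point): Centre of the cup's mouth, 52 mm above its underside on its axis; axes as the cup's.
- cup_handle (a point): Centre of the top of the cup's handle bar, 91 mm above the cup's underside; axes as the cup's. Pinch the bar across its 12 mm thickness from above.
- tray: Loose aluminium tray flat on the shaker, 130 (x) by 84 (y) mm, 40 mm high, about 450 g. Origin: centre of its underside. Open pocket 88 (x) by 68 (y) mm inside, 32 mm deep, centred at x = 5 mm; side walls 8 mm. On its solid near end (-x) stands a black grip post, 22 mm along x, 14 mm along y, centred at x = -52 mm, y = 0, from 40 to 86 mm above the underside.
- tray_pocket (a point): Centre of the pocket's floor, 8 mm above the tray's underside; axes as the tray's.
- tray_post (a point): Centre of the top of the tray's grip post, 86 mm above the tray's underside; axes as the tray's. Pinch the post across its y.
- shaker: Low heated shaker fixed to the bench: grey case about 270 x 250 mm with a flat dark platform 260 mm (its x) by 240 mm (its y) whose smooth top is 65 mm above the bench; the tray slides on it and along the stops easily (friction about 0.2). Origin at bench level under the centre; x away from the robot at yaw 0, yaw varies.
- corner (a point): The point on the platform's top surface where the inner faces of the two stops meet; axes as the shaker's. The tray belongs on its -x, +y side: fully home and square, with its grip post to -x, the tray's origin is at (-65, +42, 0) mm in this frame.
- far_stop: Rigid aluminium rail, 14 mm thick and 22 mm high, fixed on the platform's far (+x) side; its inner face looks to -x, at the corner point's x, and runs 185 mm along y. The origin is the shaker's, not on the rail.
- side_stop: Rigid aluminium rail, 14 mm thick and 22 mm high, fixed on the platform's right (-y) side; its inner face looks to +y, at the corner point's y, and runs 200 mm along x. The origin is the shaker's, not on the rail.
- reagent_bottle: Capped amber bottle, 56 mm across, 110 mm high, standing on the bench beyond the cup; bystander. Origin at the centre of its underside.
- tube_rack: White tube rack, 110 x 70 mm, 64 mm high, on the bench to the right of the shaker; bystander. Origin at the centre of its underside.
- sample_jar: Glass jar with a black lid, 52 mm across, 60 mm high, on the bench at the far left; bystander. Origin at the centre of its underside.
- bead0_center (a point): Centre of steel bead 0, a loose 16 mm ball of 17 g; the six are alike and start inside the cup.
- bead1_center (a point): Centre of steel bead 1, a loose 16 mm ball of 17 g; the six are alike and start inside the cup.
- bead2_center (a point): Centre of steel bead 2, a loose 16 mm ball of 17 g; the six are alike and start inside the cup.
- bead3_center (a point): Centre of steel bead 3, a loose 16 mm ball of 17 g; the six are alike and start inside the cup.
- bead4_center (a point): Centre of steel bead 4, a loose 16 mm ball of 17 g; the six are alike and start inside the cup.
- bead5_center (a point): Centre of steel bead 5, a loose 16 mm ball of 17 g; the six are alike and start inside the cup.
Things that resemble listed ones, but are neither listed nor needed, are in the scene too. Leave any purple or turquoise look-alike of the cup alone.

How it is judged:
On the way, in this order (a step that is already met when the one before it is completed fails the run):
1. the cup is lifted and tipped to pour (height (world z) of cup_rim above 0.1 m and angle between cup's own z axis and vertical above 0.9 rad), for 0.1 s.
2. all six beads lie in the tray's pocket (x of bead0_center in the frame of tray_pocket between -0.046 and 0.046 m and y of bead0_center in the frame of tray_pocket between -0.036 and 0.036 m and z of bead0_center in the frame of tray_pocket between 0 and 0.034 m and x of bead1_center in the frame of tray_pocket between -0.046 and 0.046 m and y of bead1_center in the frame of tray_pocket between -0.036 and 0.036 m and z of bead1_center in the frame of tray_pocket between 0 and 0.034 m and x of bead2_center in the frame of tray_pocket between -0.046 and 0.046 m and y of bead2_center in the frame of tray_pocket between -0.036 and 0.036 m and z of bead2_center in the frame of tray_pocket between 0 and 0.034 m and x of bead3_center in the frame of tray_pocket between -0.046 and 0.046 m and y of bead3_center in the frame of tray_pocket between -0.036 and 0.036 m and z of bead3_center in the frame of tray_pocket between 0 and 0.034 m and x of bead4_center in the frame of tray_pocket between -0.046 and 0.046 m and y of bead4_center in the frame of tray_pocket between -0.036 and 0.036 m and z of bead4_center in the frame of tray_pocket between 0 and 0.034 m and x of bead5_center in the frame of tray_pocket between -0.046 and 0.046 m and y of bead5_center in the frame of tray_pocket between -0.036 and 0.036 m and z of bead5_center in the frame of tray_pocket between 0 and 0.034 m), for 0.2 s.
3. the empty cup stands on the bench, let go (height (world z) of cup below 0.005 m and angle between cup's own z axis and vertical below 0.1 rad and linear speed of cup below 0.02 m/s and contact force between cup and the fingers below 0.1 N and contact force between cup and the arm below 0.1 N), for 0.2 s.
At the end, for the whole second after the job is handed in: Tray flat and square (3 mm, 0.04 rad), within 3 mm of home at both stops, pressing each with over 1.5 N, held by the fingers (over 1.5 N), at rest; all six beads in its pocket; cup upright on the bench (0.1 rad), untouched; bystanders moved under 20 mm (all of step 2 and all of step 3 and x of tray in the frame of corner between -0.068 and -0.062 m and y of tray in the frame of corner between 0.039 and 0.045 m and z of tray in the frame of corner between -0.003 and 0.003 m and angle between the x axis of tray and the x axis of corner, either way round below 0.04 rad and angle between tray's own z axis and vertical below 0.04 rad and contact force between tray and far_stop above 1.5 N and contact force between tray and side_stop above 1.5 N and contact force between tray and the fingers above 1.5 N and linear speed of tray below 0.01 m/s); the arm keeps its last pose, push and grip.
It fails at once if the tray is tipped, or lifted more than 15 mm off the platform instead of slid (angle between tray's own z axis and vertical above 0.3 rad or z of tray in the frame of corner above 0.015 m).
It fails at once if the reagent bottle is pushed away or knocked over (distance of reagent_bottle from where it was at the start of the episode above 0.02 m or angle between reagent_bottle's own z axis and vertical above 0.3 rad).
It fails at once if the tube rack is pushed away or knocked over (distance of tube_rack from where it was at the start of the episode above 0.02 m or angle between tube_rack's own z axis and vertical above 0.3 rad).
It fails at once if the sample jar is pushed away or knocked over (distance of sample_jar from where it was at the start of the episode above 0.02 m or angle between sample_jar's own z axis and vertical above 0.3 rad).
It also fails if it takes over 67 s, if anything falls off the work surface, if the arm or the gripper's body presses on something with over 40 N, if the wrist force passes 120 N, or if a joint passes its speed limit or range.

## Robot

A 7-joint arm with a two-finger parallel gripper is mounted at the origin on the work surface. World frame = base frame: x ahead of the robot, y to its left, z up, the work surface at z = 0. Lengths are in m, angles in rad, forces in N, time in s.
With the tool pointing down it reaches from about 0.425 to 0.875 m from the base axis. Payload 4.7 kg.
Tool frame: the origin (TCP) lies midway between the tips of the shut fingers; the grasp point (between the pads) lies 19 mm behind it; z points along the fingers, y is the line along which they close (so a half turn about z gives the same grasp; the last joint's range is limited). The gripper opens to 87 mm and grips with 3 to 60 N. Pads are 19 mm wide; open, the fingers measure 117 mm over their backs; the gripper's body (75 mm by 190 mm) begins 51 mm behind the grasp point.
Start: joints at [1.23, 0.321, -0.07, 1.45, 0.023, 1.371, -0.057], TCP at [0.226, -0.61, 0.223] pointing down, gripper open.
Joint ranges: [-2.86, 2.86], [-0.3, 2.09], [-1.38, 1.24], [0.06, 2.45], [-1.56, 4.7], [0.09, 2.05], [-2.69, 2.69]. Speed limits (rad/s): [2.57, 2.57, 3.14, 3.14, 3.14, 3.14, 3.14].

## Interface

Orientations are given as a rotation vector (axis times angle).
In Python, from bench import ctrl gives the robot as it stands. The module is installed in compiled form; this text tells all that it offers.
- The arm moves only by the shell command python3 -m handwheel 'ROWS' [FORCE]. ROWS is JSON, a list of rows, each a list of 7 numbers: the finger opening in m, from 0 to 0.087, then the shift along the tool's x, y, z in m, then the turn, a rotation vector about the tool's x, y, z in degrees. A call has 1 to 12 rows; each row shifts and turns the commanded pose from where the row before left it, along the tool's axes as they then stand; what a row does not reach is not made up. A row lasts 1/8 s, in which the tool goes at most 62.5 mm and 10.7 degrees, less where a joint would pass 70% of its speed; a pose out of reach is approached as far as the arm can. A call is refused whole if a number of a shift passes 0.0625 or a number of a turn 10.7, either way. A call with a gripper value outside its range is refused whole. The fingers move at their own pace and stop on an object; FORCE is the grip in N (left out, the last holds). Time passes only in rows, so rows that do not move let the fingers close. It gives the time, the measured TCP pose, the force, the opening and the grip force at its end, in the units of the state.
- ctrl.get_state(): the state, without advancing time (a new reading comes with each control period).
- ctrl.get_image(name): name is "side" or "top" or "wrist"; returns (picture, depth): 480x640x3 uint8, blue, green, red; 480x640 float32, m along the optical axis (not along the pixel's ray), 0 where there is no reading.
- ctrl.camera_info(name): a dict with "intrinsics" (3x3 intrinsics, pixels), "R" (3x3) and "t" (3): a world point X has camera coordinates R X + t. Camera axes: x right, y down, z forward; pixel columns grow to the right and rows downward; lengths in m; the calibration is good to about 2 mm. The wrist camera is an equidistant fisheye: a pixel r from the principal point sees the ray r / f radians off the axis. A picture is of the moment at which its call begins: read the wrist's pose just before it. camera_info takes no time and is no camera call; for the wrist camera it gives the pose at the moment of the call.
- ctrl.close_job(): hands the job in; it is judged then, once.
The state is a dict: "time": time; "joint_positions": joint angles; "qd": joint speeds; "joint_torque": joint torques, N m; "position": TCP position; "tool_rot": TCP orientation; "ft_force": force on the tool from outside, world axes, zero at the start; "torque": the same for the moment, N m; "grip_width": opening from 0.0 (shut) to 1.0 (fully open); "grip_force": force on a finger pad.
Only numpy, scipy, OpenCV 4.12 (cv2) and the standard library are available. Lean on these libraries where they do the work, as an engineer would, in place of code of your own. Each camera call takes 0.05 s, during which the arm holds its last target. There are 200 camera calls.

## Working session

There is one attempt and no reset: what is moved stays moved. The work goes in short steps, Python scripts to look and compute and a shell command to move; the robot and the scene stay as the last step left them, time stands still between calls to the robot, and variables do not carry over. Pictures are saved under pics/ and viewed, at most 11 in all, crops included, and the job is handed in when it is done.

```bash
mkdir -p pics
cat > h.py <<'E'
import numpy as np, cv2
from scipy.spatial.transform import Rotation as R
from bench import ctrl
def snap(n):
    im,d=ctrl.get_image(n); c=ctrl.camera_info(n); return im,d,c
def pts(d,c):
    K=np.array(c["intrinsics"]);Rm=np.array(c["R"]);t=np.array(c["t"])
    v,u=np.mgrid[:480,:640]
    P=np.stack([(u-K[0,2])/K[0,0]*d,(v-K[1,2])/K[1,1]*d,d],-1)
    return (P-t)@Rm   # world
def st():
    s=ctrl.get_state(); return s
E
python3 - <<'E'
from h import *
for n in("top","side"):
    im,d,c=snap(n); cv2.imwrite(f"pics/{n}0.png",im); np.savez(f"{n}0.npz",im=im,d=d,**{k:np.array(c[k]) for k in("intrinsics","R","t")})
    print(n,np.round(c["intrinsics"],1).tolist(),np.round(c["R"],3).tolist(),np.round(c["t"],3))
s=st();print({k:np.round(v,3).tolist() for k,v in s.items()})
print(R.from_rotvec(s["tool_rot"]).as_matrix().round(3))
E
```

```text
top [[433.9, 0.0, 312.7], [0.0, 433.9, 236.0], [0.0, 0.0, 1.0]] [[-0.003, -1.0, -0.025], [-0.993, 0.006, -0.118], [0.119, 0.024, -0.993]] [0.003 0.529 1.015]
side [[530.1, 0.0, 318.8], [0.0, 530.1, 243.1], [0.0, 0.0, 1.0]] [[0.979, -0.204, -0.017], [-0.163, -0.726, -0.668], [0.125, 0.657, -0.744]] [-0.528  0.137  1.558]
{'time': 0.1, 'joint_positions': [1.23, 0.322, -0.07, 1.452, 0.023, 1.371, -0.057], 'qd': [0.001, -0.002, 0.0, -0.004, -0.001, -0.0, -0.002], 'joint_torque': [-0.0, -49.257, -0.406, -31.34, -0.064, 0.039, 0.0], 'position': [0.226, -0.609, 0.222], 'tool_rot': [-3.091, -0.554, 0.001], 'ft_force': [-0.344, 0.19, 0.314], 'torque': [0.038, -0.003, -0.011], 'grip_force': 0.0, 'grip_width': 1.0}
[[ 0.938  0.347 -0.001]
 [ 0.347 -0.938  0.002]
 [-0.    -0.002 -1.   ]]
```

View pics/top0.png

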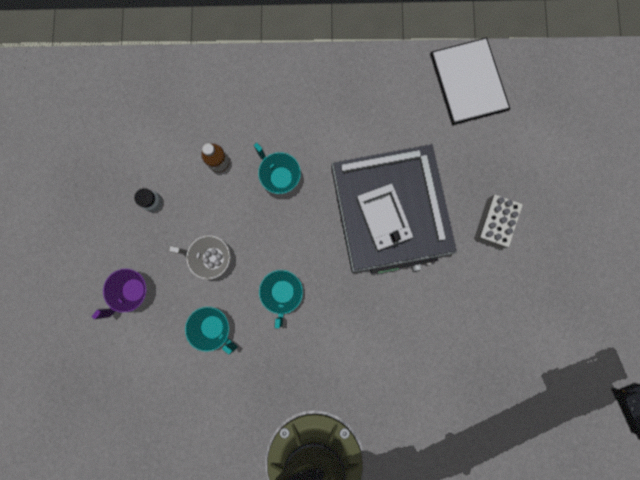

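View pics/side0.png

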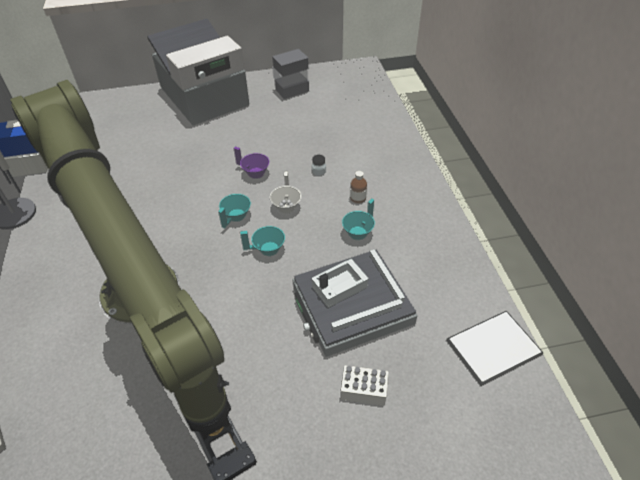

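The top view shows the white cup at (209,258) with its handle at (176,250), the tray at (386,217) with its post at (395,237), the far rail from (343,167) to (420,154) and the side rail from (425,156) to (441,238). The bottle is at (213,155) and the jar at (147,199). Teal and purple look-alikes surround the cup.

```bash
cat > meas.py <<'E'
from h import *
def blobs(f):
    z=np.load(f); c={k:z[k] for k in("intrinsics","R","t")}; return z["im"],z["d"],c,pts(z["d"],c)
if __name__=="__main__":
    im,d,c,P=blobs("top0.npz")
    X,Y,Z=P[...,0],P[...,1],P[...,2]
    hsv=cv2.cvtColor(im,cv2.COLOR_BGR2HSV); S=hsv[...,1].astype(int);V=hsv[...,2].astype(int)
    v,u=np.mgrid[:480,:640]
    def box(a,b,e,f): return (u>=a)&(u<=b)&(v>=e)&(v<=f)
    # platform
    m=box(320,460,140,275)&(abs(Z-.065)<.012)
    print("platform z",np.median(Z[m]),"n",m.sum())
    print("platform",cv2.minAreaRect(np.float32(P[m][:,:2]*1000)))
    def rect(name,m):
        m=m.astype(np.uint8); n,l,s,ct=cv2.connectedComponentsWithStats(m)
        for i in range(1,n):
            if s[i,4]>25:
                q=P[l==i]; print(name,s[i].tolist(),"med",np.median(q,0).round(4),"rect",[np.round(a,1) for a in cv2.minAreaRect(np.float32(q[:,:2]*1000))])
    rect("rail",box(320,460,140,275)&(abs(Z-.087)<.010)&(V>130))
    rect("trayTop",box(320,460,140,275)&(abs(Z-.105)<.009))
    rect("post",box(320,460,140,275)&(Z>.135))
    rect("cup",box(160,236,230,285)&(Z>.042)&(Z<.065))
    rect("handle",box(160,195,235,265)&(Z>.07))
    rect("bottle",box(195,230,135,175)&(Z>.09))
    rect("jar",box(130,165,180,215)&(Z>.045))
    rect("teal",(hsv[...,0]>80)&(hsv[...,0]<100)&(S>100)&(Z>.03))
    rect("purple",(hsv[...,0]>125)&(hsv[...,0]<160)&(S>100)&(Z>.03))
    rect("rack",box(470,530,185,255)&(Z>.045))
    # intersect colour-edge rays: bright rail pixels cast to z=.087, tray to .105
    def cast(uv,z):
        K=c["intrinsics"]; r=np.c_[(uv-[K[0,2],K[1,2]])/K[0,0],np.ones(len(uv))]@c["R"]; C=-c["R"].T@c["t"]
        return C+r*((z-C[2])/r[:,2])[:,None]
    for nm,m,z in(("railF",box(338,422,148,174)&(V>150),.087),("railS",box(422,450,155,242)&(V>150),.087),("tray",box(350,415,180,255)&(V>130),.105),("cuprim",box(185,233,234,282)&(V>140)&(S<40),.052),("handle",box(165,187,240,262)&(V>140)&(S<40),.091)):
        q=cast(np.c_[u[m],v[m]].astype(float),z); print(nm,m.sum(),[np.round(a,1) for a in cv2.minAreaRect(np.float32(q[:,:2]*1000))])
E
python3 meas.py
```

```text
platform z 0.065102355742519 n 8814
platform ((596.7713012695312, -189.87469482421875), (262.78515625, 243.6210479736328), 9.890824317932129)
rail [342, 150, 78, 21, 488] med [ 0.6994 -0.1586  0.0866] rect [array([ 700. , -159.5]), array([ 14.3, 184.1]), np.float64(10.0)]
rail [421, 155, 24, 85, 510] med [ 0.6107 -0.2769  0.087 ] rect [array([ 612.1, -276.5]), array([198.5,  15.1]), np.float64(10.4)]
trayTop [357, 183, 56, 67, 952] med [ 0.5605 -0.161   0.1046] rect [array([ 565.7, -162.8]), array([130.1,  84.5]), np.float64(19.9)]
post [391, 230, 10, 11, 80] med [ 0.5159 -0.1796  0.1505] rect [array([ 516.7, -180.3]), array([22.1, 14.8]), np.float64(15.9)]
cup [186, 235, 44, 44, 403] med [0.4838 0.2628 0.0491] rect [array([479.6, 248.6]), array([100.9, 101.5]), np.float64(14.9)]
handle [169, 246, 13, 7, 64] med [0.4942 0.314  0.0898] rect [array([495.1, 316.5]), array([22. , 11.6]), np.float64(75.9)]
bottle [202, 143, 14, 14, 129] med [0.7231 0.2383 0.1091] rect [array([725.4, 239.8]), array([25.6, 24.7]), np.float64(43.4)]
jar [134, 188, 21, 19, 325] med [0.6225 0.4039 0.0594] rect
[... 622 characters left out ...]
t [array([271. , 190.8]), array([21.2, 11.7]), np.float64(51.4)]
purple [92, 269, 54, 50, 746] med [0.385  0.477  0.0446] rect [array([424.3, 242.9]), array([106.3, 527. ]), np.float64(7.3)]
rack [480, 194, 43, 53, 1401] med [ 0.5619 -0.4414  0.0508] rect [array([ 472. , -276.6]), array([121.5, 505.9]), np.float64(28.4)]
railF 388 [array([ 699.5, -162.2]), array([ 24.9, 187.4]), np.float64(5.5)]
railS 465 [array([ 611.9, -276.5]), array([196.4,  12.6]), np.float64(10.3)]
tray 1843 [array([ 564.8, -163.6]), array([130.3,  84.8]), np.float64(19.8)]
cuprim 224 [array([479.9, 249.9]), array([100.1, 101.1]), np.float64(6.1)]
handle 51 [array([486.2, 302.7]), array([54. , 16.7]), np.float64(56.1)]
```

Run:
```python
import cv2
im=cv2.imread("pics/top0.png"); a=cv2.resize(im[130:290,90:490],(800,320),interpolation=cv2.INTER_CUBIC); s=cv2.imread("pics/side0.png"); b=cv2.resize(s[150:350,220:420],(280,280)); 
import numpy as np
o=np.zeros((600,800,3),np.uint8); o[:320]=a; o[320:,:280]=b; cv2.imwrite("pics/crop0.png",o)
```

```text
(no output)
```

View pics/crop0.png

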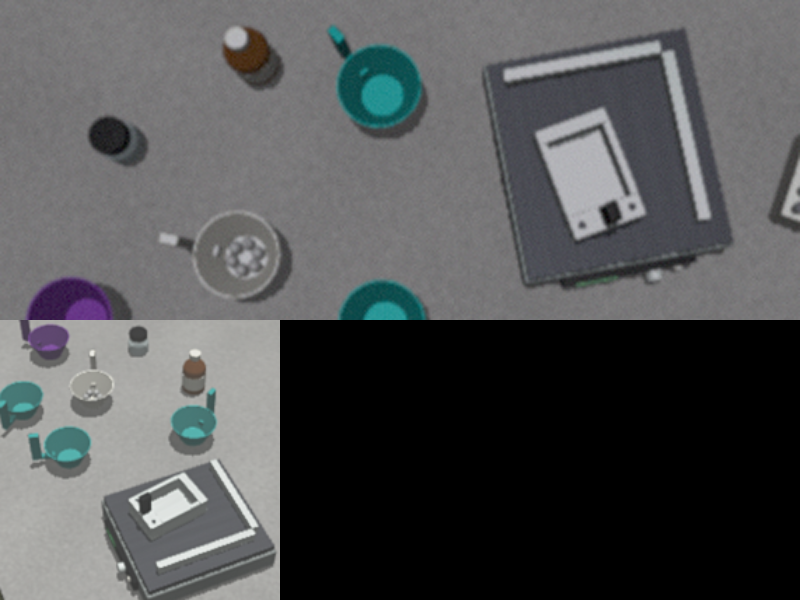

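The crop confirms it: the beads are in the white cup and its handle points up-left at (165,240) in the crop, about 77° in world. The shaker is yawed about +10° and the tray about +20°. I'll write a helper that says how far to go in tool axes.

```bash
cat >> h.py <<'E'
def rot(xyaw,tilt=0):  # tool down with x at xyaw deg, then turned by tilt about its y
    return R.from_matrix(np.array([[1,0,0],[0,-1,0],[0,0,-1.]])) if 0 else R.from_euler('z',xyaw,degrees=True)*R.from_euler('x',180,degrees=True)*R.from_euler('y',tilt,degrees=True)
def go(wps,p=None,r=None):
    """wps: (pos, rot, n rows). prints per-row shift (mm) and turn (deg) in tool axes, from the present pose"""
    s=st(); p=np.array(s["position"]) if p is None else np.array(p); r=R.from_rotvec(s["tool_rot"]) if r is None else r
    for P,Q,n in wps:
        P=np.array(P)
        for i in range(n):
            k=n-i
            sh=np.round(r.inv().apply((P-p)/k),3); tu=np.round(np.degrees((r.inv()*Q).as_rotvec()/k),1)
            p=p+r.apply(sh); r=r*R.from_rotvec(np.radians(tu))
            print((sh*1000).round().astype(int).tolist(),tu.tolist())
        print('-- at',p.round(4))
    return p,r
def show():
    s=st(); r=R.from_rotvec(s["tool_rot"]).as_matrix()
    print(round(s["time"],2),np.round(s["position"],4),"x",r[:,0].round(3),"z",r[:,2].round(3),"q",np.round(s["joint_positions"],2),"F",np.round(s["ft_force"],1),s["grip_width"],s["grip_force"])
E
python3 - <<'E'
from h import *
go([((.45,-.42,.235),rot(30),5),((.60,-.10,.235),rot(50),6),((.60,.12,.235),rot(70),4),((.495,.3165,.16),rot(77.1),5),((.495,.3165,.053),rot(77.1),3)])
E
```

```text
[55, -20, -3] [-0.0, -0.0, -1.9]
[56, -18, -3] [-0.0, -0.0, -1.9]
[56, -16, -2] [-0.0, -0.0, -2.0]
[57, -14, -3] [-0.0, -0.0, -1.9]
[58, -12, -2] [-0.1, -0.0, -2.0]
-- at [ 0.4504 -0.4204  0.2347]
[48, -34, 0] [0.0, -0.0, -3.3]
[50, -31, 0] [0.0, -0.0, -3.3]
[52, -28, 0] [0.0, -0.0, -3.3]
[53, -25, 0] [0.0, -0.0, -3.4]
[55, -21, 0] [0.0, -0.0, -3.3]
[56, -19, 0] [0.0, -0.0, -3.4]
-- at [ 0.5995 -0.1001  0.2348]
[42, -35, 0] [0.0, -0.0, -5.0]
[45, -32, 0] [0.0, -0.0, -5.0]
[48, -27, 0] [0.0, -0.0, -5.0]
[50, -23, 0] [0.0, -0.0, -5.0]
-- at [0.6001 0.1199 0.2348]
[30, -33, 15] [0.0, -0.0, -1.4]
[31, -32, 15] [0.0, -0.0, -1.4]
[31, -32, 15] [0.0, -0.0, -1.4]
[32, -31, 15] [0.0, -0.0, -1.4]
[33, -30, 15] [0.0, -0.0, -1.5]
-- at [0.4954 0.3167 0.1598]
[0, 0, 36] [0.0, -0.0, 0.0]
[0, 0, 35] [0.0, -0.0, 0.0]
[0, 0, 36] [0.0, -0.0, 0.0]
-- at [0.4954 0.3167 0.0528]
```

```bash
python3 -m handwheel '[[0.05,0.055,-0.02,-0.003,0,0,-2],[0.05,0.056,-0.018,-0.003,0,0,-2],[0.05,0.056,-0.016,-0.003,0,0,-2],[0.05,0.057,-0.014,-0.002,0,0,-2],[0.05,0.058,-0.012,-0.002,0,0,-2],[0.05,0.048,-0.034,0,0,0,-3.3],[0.05,0.05,-0.031,0,0,0,-3.3],[0.05,0.052,-0.028,0,0,0,-3.3],[0.05,0.053,-0.025,0,0,0,-3.3],[0.05,0.055,-0.021,0,0,0,-3.3],[0.05,0.056,-0.019,0,0,0,-3.3]]' 40
python3 -m handwheel '[[0.05,0.042,-0.035,0,0,0,-5],[0.05,0.045,-0.032,0,0,0,-5],[0.05,0.048,-0.027,0,0,0,-5],[0.05,0.05,-0.023,0,0,0,-5],[0.05,0.03,-0.033,0.01,0,0,-1.4],[0.05,0.031,-0.032,0.01,0,0,-1.4],[0.05,0.031,-0.032,0.01,0,0,-1.4],[0.05,0.032,-0.031,0.01,0,0,-1.4],[0.05,0.033,-0.03,0.01,0,0,-1.4],[0.05,0,0,0,0,0,0]]'
python3 - <<'E'
from h import *
show()
import time
im,d,c=snap("top"); P=pts(d,c); im2,d2,c2=snap("side"); cv2.imwrite("pics/s1.png",im2)
v,u=np.mgrid[:480,:640]
m=(u>160)&(u<195)&(v>235)&(v<265)&(P[...,2]>.07)&(P[...,2]<.1); print(m.sum(),P[m].mean(0) if m.any() else 0)
# refined handle estimate from side view depth
z=np.load("side0.npz"); P2=pts(z["d"],z)
m=(abs(P2[...,0]-.495)<.04)&(abs(P2[...,1]-.3165)<.03)&(P2[...,2]>.06)&(P2[...,2]<.1); q=P2[m]; print(m.sum(),q.mean(0),q.min(0),q.max(0)); t=q[q[:,2]>.085]; print(len(t),t.mean(0),cv2.minAreaRect(np.float32(t[:,:2]*1000)))
go([((.495,.3165,.053),rot(77.1),4)])
E
```

```text
time: 1.48
position: [0.598, -0.0977, 0.2352]
tool_rot: [2.845, 1.333, -0.001]
ft_force: [1.1, 0.3, 0.6]
grip_width: 0.575
grip_force: 0.0
time: 2.72
position: [0.489, 0.3214, 0.1846]
tool_rot: [-2.447, -1.967, 0.002]
ft_force: [0.0, 0.0, -0.5]
grip_width: 0.575
grip_force: 0.0
2.73 [0.489  0.3214 0.1846] x [0.215 0.977 0.   ] z [-0.003  0.001 -1.   ] q [ 0.04  0.3  -0.79  1.65  0.21  1.29 -1.  ] F [ 0.   0.  -0.5] 0.5751450186665027 0.0
63 [0.4944687  0.31433856 0.08776331]
42 [0.49216782 0.30890811 0.0802072 ] [0.48584775 0.29976553 0.06001077] [0.49929495 0.32327714 0.09278255]
17 [0.49301086 0.31301262 0.0899324 ] ((493.0147705078125, 311.416259765625), (22.311918258666992, 10.179410934448242), 80.17455291748047)
[0, 1, 33] [-0.0, 0.0, 0.0]
[0, 0, 33] [-0.0, 0.0, 0.0]
[0, 1, 33] [-0.0, 0.0, 0.0]
[0, 0, 33] [-0.0, 0.1, 0.1]
-- at [0.4946 0.3166 0.0531]
```

```bash
python3 -m handwheel '[[0.05,-0.006,0.006,0.02,0,0,0.4],[0.05,0,0,0.037,0,0,0],[0.05,0,0,0.037,0,0,0],[0.05,0,0,0.037,0,0,0],[0.05,0,0,0,0,0,0],[0,0,0,0,0,0,0],[0,0,0,0,0,0,0],[0,0,0,0,0,0,0],[0,0,0,0,0,0,0]]' 45
python3 - <<'E'
from h import *
show()
go([((.494,.3145,.25),rot(77.1),4),((.58,.03,.28),rot(110),8)])
E
```

```text
time: 3.95
position: [0.4977, 0.3105, 0.0552]
tool_rot: [2.463, 1.95, 0.002]
ft_force: [-0.4, 0.7, -0.0]
grip_width: 0.205
grip_force: 0.2
3.95 [0.4977 0.3105 0.0552] x [0.23  0.973 0.001] z [ 0.001  0.    -1.   ] q [ 0.    0.42 -0.73  1.78  0.32  1.06 -1.08] F [-0.4  0.7 -0. ] 0.2048393024765936 0.24100667161292222
[1, -1, -49] [0.0, -0.0, -0.1]
[1, -1, -49] [0.0, -0.0, -0.1]
[1, -1, -48] [0.0, -0.0, -0.1]
[0, -1, -49] [0.0, -0.0, -0.1]
-- at [0.4943 0.3142 0.2502]
[-32, 18, -4] [0.0, -0.0, -4.1]
[-34, 16, -4] [0.0, -0.0, -4.1]
[-34, 14, -4] [0.0, -0.0, -4.1]
[-35, 11, -4] [0.0, -0.0, -4.1]
[-36, 9, -3] [0.0, -0.0, -4.1]
[-37, 6, -4] [0.0, -0.0, -4.1]
[-37, 3, -3] [0.0, -0.0, -4.1]
[-37, 0, -4] [0.1, -0.0, -4.2]
-- at [0.5797 0.0303 0.2802]
```

```bash
python3 -m handwheel '[[0,0.003,-0.003,0,0,0,0],[0,0,0,0,0,0,0],[0,0,0,0,0,0,0],[0,0,0,0,0,0,0],[0,0,0,-0.02,0,0,0],[0,0,0,-0.03,0,0,0],[0,0,0,-0.04,0,0,0],[0,0,0,-0.04,0,0,0],[0,0,0,-0.04,0,0,0],[0,0,0,-0.02,0,0,0],[0,0,0,0,0,0,0]]' 45
python3 - <<'E'
from h import *
show()
im,d,c=snap("wrist"); cv2.imwrite("pics/w1.png",im)
E
```

```text
time: 5.32
position: [0.4955, 0.3144, 0.2458]
tool_rot: [2.463, 1.95, 0.004]
ft_force: [-0.2, -1.0, -3.4]
grip_width: 0.134
grip_force: 44.6
5.33 [0.4955 0.3144 0.2458] x [0.229 0.973 0.002] z [ 0.002  0.001 -1.   ] q [ 0.06  0.26 -0.8   1.56  0.19  1.4  -0.98] F [-0.2 -1.  -3.4] 0.1336509671416229 44.61350217488871
```

View pics/w1.png

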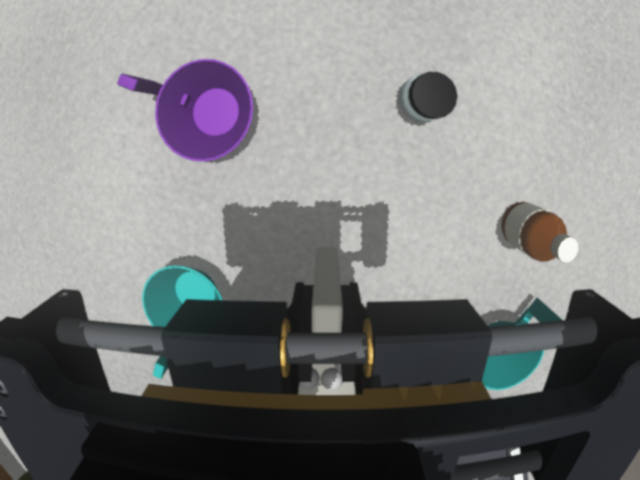

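The wrist view shows the handle clamped between the pads at (327,320) with beads visible below, and the cup off the bench. I'll carry it to the tray and work out the tilt path.

```bash
cat >> h.py <<'E'
def tcp_for(rim,Q,off=(-.122,0,.003)): return np.array(rim)-Q.apply(off)
E
python3 - <<'E'
from h import *
C=np.array([.567,-.152,0]); Y=110
Q0,Q1,Q2=rot(Y),rot(Y,45),rot(Y,58)
a=C+[0,0,.255];b=C+[0,0,.20]; e=C+[0,0,.135]
p,r=go([(tcp_for(C+[-.03,.17,.235],rot(95)),rot(95),6),(tcp_for(a,Q0),Q0,5)])
p,r=go([(tcp_for(b,Q1),Q1,8)],p,r)
E
```

```text
[-27, 12, 1] [-0.0, 0.0, -3.0]
[-28, 10, 1] [-0.0, 0.0, -3.1]
[-28, 9, 1] [-0.0, 0.0, -3.0]
[-29, 7, 1] [-0.0, 0.0, -3.1]
[-29, 6, 1] [-0.0, 0.0, -3.0]
[-29, 4, 1] [-0.0, 0.0, -3.1]
-- at [0.526  0.1391 0.238 ]
[-35, -3, -4] [-0.0, 0.0, -3.0]
[-35, -5, -4] [-0.0, 0.0, -3.0]
[-35, -7, -4] [-0.0, 0.0, -3.0]
[-34, -9, -4] [-0.0, 0.0, -3.0]
[-34, -10, -4] [-0.0, 0.0, -3.0]
-- at [ 0.5258 -0.0377  0.2581]
[-5, 0, -4] [-0.0, 5.6, 0.0]
[-4, 0, -4] [-0.0, 5.6, 0.0]
[-4, 0, -5] [-0.0, 5.6, 0.0]
[-3, 0, -5] [-0.0, 5.6, 0.0]
[-3, 0, -5] [-0.0, 5.7, 0.0]
[-2, 0, -6] [-0.0, 5.6, 0.0]
[-2, 0, -5] [-0.0, 5.7, 0.0]
[-2, 0, -6] [-0.0, 5.6, 0.0]
-- at [ 0.5387 -0.0731  0.288 ]
```

```bash
python3 -m handwheel '[[0,-0.027,0.012,0.001,0,0,-3],[0,-0.028,0.01,0.001,0,0,-3],[0,-0.028,0.009,0.001,0,0,-3],[0,-0.029,0.007,0.001,0,0,-3],[0,-0.029,0.006,0.001,0,0,-3],[0,-0.029,0.004,0.001,0,0,-3],[0,-0.035,-0.003,-0.004,0,0,-3],[0,-0.035,-0.005,-0.004,0,0,-3],[0,-0.035,-0.007,-0.004,0,0,-3],[0,-0.034,-0.009,-0.004,0,0,-3],[0,-0.034,-0.01,-0.004,0,0,-3],[0,0,0,0,0,0,0]]'
python3 -m handwheel '[[0,-0.005,0,-0.004,0,5.6,0],[0,-0.004,0,-0.004,0,5.6,0],[0,-0.004,0,-0.005,0,5.6,0],[0,-0.003,0,-0.005,0,5.6,0],[0,-0.003,0,-0.005,0,5.6,0],[0,-0.002,0,-0.006,0,5.6,0],[0,-0.002,0,-0.005,0,5.6,0],[0,-0.002,0,-0.006,0,5.6,0],[0,0,0,0,0,0,0]]'
python3 - <<'E'
from h import *
show(); im,d,c=snap("side"); im2,d2,c2=snap("top"); cv2.imwrite("pics/t2.png",np.hstack([cv2.resize(im[130:430,170:470],(400,400)),cv2.resize(im2[100:350,200:450],(400,400))]))
C=np.array([.567,-.152,0]); Y=110
s=st(); print("rim",np.array(s["position"])+R.from_rotvec(s["tool_rot"]).apply((-.122,0,.003)))
p,r=go([(tcp_for(C+[0,0,.135],rot(Y,58)),rot(Y,58),5)])
p,r=go([(tcp_for(C+[0,0,.135],rot(Y,85)),rot(Y,85),9)],p,r)
E
```

```text
time: 6.88
position: [0.5235, -0.0419, 0.2562]
tool_rot: [-1.814, -2.561, 0.005]
ft_force: [-0.2, -0.3, -2.6]
grip_width: 0.133
grip_force: 44.6
time: 8.0
position: [0.537, -0.0747, 0.2848]
tool_rot: [-1.407, -1.989, -0.576]
ft_force: [0.7, 0.7, -1.7]
grip_width: 0.133
grip_force: 44.6
8.0 [ 0.537  -0.0747  0.2848] x [-0.234  0.668  0.707] z [-0.24   0.665 -0.708] q [ 0.8   0.5  -0.52  1.35 -0.39  1.82  0.6 ] F [ 0.7  0.7 -1.7] 0.13289858987331887 44.611995628911245
rim [ 0.56577041 -0.15165369  0.19943802]
[-10, 0, 3] [0.0, 2.6, -0.0]
[-10, 0, 3] [0.0, 2.6, -0.0]
[-10, 0, 3] [0.0, 2.7, -0.1]
[-11, 0, 2] [0.1, 2.6, -0.0]
[-10, 1, 2] [0.0, 2.7, -0.1]
-- at [ 0.5459 -0.0933  0.2401]
[-2, 0, -6] [0.0, 3.0, 0.0]
[-1, 0, -6] [0.0, 3.0, 0.0]
[-1, 0, -6] [0.0, 3.0, 0.0]
[-1, 0, -6] [0.0, 3.0, 0.0]
[0, 0, -7] [0.0, 3.0, 0.0]
[0, 0, -6] [0.0, 3.0, 0.0]
[0, 0, -7] [0.0, 3.0, 0.0]
[1, 0, -6] [0.0, 3.0, 0.0]
[1, 0, -7] [0.0, 3.0, 0.0]
-- at [ 0.5648 -0.1452  0.2567]
```

View pics/t2.png

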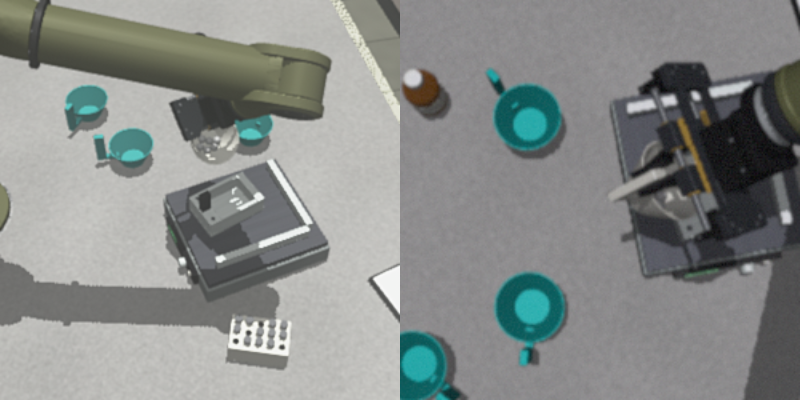

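The two views show the cup tilted 45° with its lip over the tray pocket and the beads still in it. Joint 6 is nearing its limit, so I'll go in smaller steps.

```bash
python3 -m handwheel '[[0,-0.01,0,0.003,0,2.6,0],[0,-0.01,0,0.003,0,2.6,0],[0,-0.01,0,0.003,0,2.6,0],[0,-0.011,0,0.002,0,2.6,0],[0,-0.01,0.001,0.002,0,2.6,0],[0,0,0,0,0,0,0]]'
python3 - <<'E'
from h import *
show();s=st(); print("rim",np.array(s["position"])+R.from_rotvec(s["tool_rot"]).apply((-.122,0,.003)))
E
python3 -m handwheel '[[0,-0.002,0,-0.006,0,3,0],[0,-0.001,0,-0.006,0,3,0],[0,-0.001,0,-0.006,0,3,0],[0,0,0,0,0,0,0]]'
python3 - <<'E'
from h import *
show();s=st(); print("rim",np.array(s["position"])+R.from_rotvec(s["tool_rot"]).apply((-.122,0,.003)))
E
```

```text
time: 8.85
position: [0.5458, -0.0937, 0.24]
tool_rot: [-1.278, -1.815, -0.703]
ft_force: [0.0, -0.5, -2.6]
grip_width: 0.132
grip_force: 44.6
8.85 [ 0.5458 -0.0937  0.24  ] x [-0.179  0.502  0.846] z [-0.287  0.796 -0.533] q [ 0.82  0.7  -0.51  1.29 -0.45  1.89  0.66] F [ 0.  -0.5 -2.6] 0.1318558341371025 44.613601360688335
rim [ 0.56672805 -0.15260908  0.13516394]
time: 9.35
position: [0.5522, -0.1107, 0.2464]
tool_rot: [-1.189, -1.69, -0.782]
ft_force: [0.2, 0.1, -1.9]
grip_width: 0.135
grip_force: 44.6
9.35 [ 0.5522 -0.1107  0.2464] x [-0.134  0.372  0.918] z [-0.31   0.864 -0.396] q [ 0.84  0.81 -0.52  1.2  -0.51  1.99  0.64] F [ 0.2  0.1 -1.9] 0.13516178761324146 44.6124324952325
rim [ 0.56757365 -0.15357248  0.13321566]
```

Run:
```python
from h import *
C=np.array([.571,-.151,.133])
# keep the rim fixed row by row
s=st();p=np.array(s["position"]);r=R.from_rotvec(s["tool_rot"])
for i in range(1,7):
    Q=rot(110-25*i/6,66.7); p,r=go([(tcp_for(C,Q),Q,1)],p,r)
for i in range(1,8):
    Q=rot(85,66.7+17*i/7); p,r=go([(tcp_for(C,Q),Q,1)],p,r)
```

```text
[0, 7, 1] [-3.6, 0.0, 1.5]
-- at [ 0.5585 -0.1075  0.2461]
[0, 3, 0] [-3.8, 0.0, 1.7]
-- at [ 0.5614 -0.1067  0.2461]
[0, 4, 0] [-3.8, 0.0, 1.6]
-- at [ 0.5653 -0.1059  0.2461]
[0, 3, 0] [-3.9, 0.0, 1.7]
-- at [ 0.5683 -0.1055  0.2461]
[0, 3, 0] [-3.8, 0.0, 1.6]
-- at [ 0.5713 -0.1053  0.2461]
[0, 4, 0] [-3.8, -0.0, 1.7]
-- at [ 0.5753 -0.1054  0.2461]
[0, 0, -6] [-0.0, 2.4, -0.0]
-- at [ 0.5748 -0.1109  0.2484]
[0, 0, -5] [-0.0, 2.5, -0.0]
-- at [ 0.5744 -0.1155  0.2502]
[-1, 0, -5] [-0.0, 2.4, -0.0]
-- at [ 0.5739 -0.1206  0.2508]
[0, 0, -5] [-0.0, 2.4, -0.0]
-- at [ 0.5735 -0.1253  0.2522]
[0, 0, -5] [-0.0, 2.4, -0.0]
-- at [ 0.5731 -0.1302  0.2534]
[0, 0, -5] [-0.0, 2.5, -0.0]
-- at [ 0.5727 -0.1351  0.2544]
[-1, 0, -6] [-0.0, 2.4, -0.0]
-- at [ 0.5721 -0.1411  0.2543]
```

```bash
python3 -m handwheel '[[0,0,0.005,0.001,-3.6,0,1.5],[0,0,0.004,0,-3.8,0,1.6],[0,0,0.004,0,-3.8,0,1.6],[0,0,0.004,0,-3.8,0,1.6],[0,0,0.004,0,-3.8,0,1.6],[0,0,0.003,0,-3.8,0,1.6],[0,0,0,0,0,0,0]]'
python3 - <<'E'
from h import *
show();s=st(); print("rim",np.array(s["position"])+R.from_rotvec(s["tool_rot"]).apply((-.122,0,.003)))
im,d,c=snap("side"); im2,d2,c2=snap("top"); cv2.imwrite("pics/t3.png",np.hstack([cv2.resize(im[180:380,240:440],(400,400)),cv2.resize(im2[100:300,280:480],(400,400))]))
E
```

```text
time: 10.22
position: [0.5745, -0.1052, 0.2472]
tool_rot: [-1.575, -1.454, -1.04]
ft_force: [0.2, -0.4, -1.7]
grip_width: 0.132
grip_force: 44.6
10.22 [ 0.5745 -0.1052  0.2472] x [0.029 0.395 0.918] z [ 0.077  0.915 -0.396] q [ 1.    0.63 -0.49  1.49 -0.73  1.68  0.57] F [ 0.2 -0.4 -1.7] 0.13241831611545388 44.613075536290125
rim [ 0.57124982 -0.15065361  0.13397428]
```

View pics/t3.png

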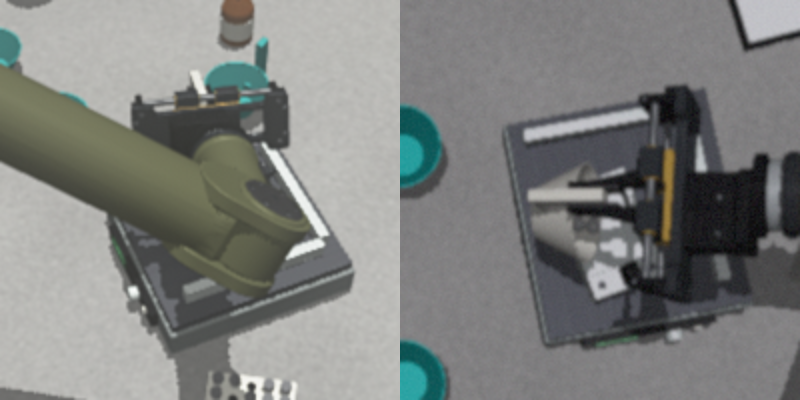

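The views show the lip over the pocket at 67° of tilt with the gripper body well above the tray and clear of its post. I'll tip further.

```bash
python3 -m handwheel '[[0,0,0,-0.005,0,2.4,0],[0,0,0,-0.005,0,2.4,0],[0,-0.001,0,-0.005,0,2.4,0],[0,0,0,-0.005,0,2.4,0],[0,0,0,-0.005,0,2.4,0],[0,0,0,-0.005,0,2.4,0],[0,-0.001,0,-0.006,0,2.4,0],[0,0,0,0,0,0,0],[0,0,0,0,0,0,0],[0,0,0,0,0,0,0],[0,0,0,0,0,0,0]]'
python3 - <<'E'
from h import *
show();s=st(); print("rim",np.array(s["position"])+R.from_rotvec(s["tool_rot"]).apply((-.122,0,.003)))
C=np.array([.571,-.151,.133]);p=np.array(s["position"]);r=R.from_rotvec(s["tool_rot"])
for i in range(1,5):
    Q=rot(85,83.5+12*i/4); p,r=go([(tcp_for(C+[0,0,.002*i],Q),Q,1)],p,r)
E
```

```text
time: 11.7
position: [0.5723, -0.1403, 0.2542]
tool_rot: [-1.354, -1.25, -1.215]
ft_force: [-0.8, -0.5, -1.9]
grip_width: 0.136
grip_force: 44.6
11.7 [ 0.5723 -0.1403  0.2542] x [0.006 0.111 0.994] z [ 0.083  0.99  -0.112] q [ 1.06  0.82 -0.51  1.41 -0.84  1.82  0.61] F [-0.8 -0.5 -1.9] 0.13634504756462343 44.61310974193111
rim [ 0.57189697 -0.15091266  0.13267269]
[2, 0, -7] [-0.2, 2.9, 0.2]
-- at [ 0.5718 -0.147   0.257 ]
[2, 0, -6] [-0.0, 3.0, 0.0]
-- at [ 0.5713 -0.1528  0.2594]
[1, 0, -7] [-0.0, 3.0, 0.0]
-- at [ 0.5707 -0.1598  0.2604]
[2, 0, -6] [-0.0, 3.0, 0.0]
-- at [ 0.5701 -0.1659  0.2622]
```

```bash
python3 -m handwheel '[[0,0.002,0,-0.007,0,3,0],[0,0.002,0,-0.006,0,3,0],[0,0.001,0,-0.007,0,3,0],[0,0,0,0,0,0,0],[0,0,0,0,0,0,0],[0,0,0,0,0,0,0]]'
python3 - <<'E'
from h import *
show()
im,d,c=snap("side"); im2,d2,c2=snap("top"); cv2.imwrite("pics/t4.png",np.hstack([cv2.resize(im[180:380,240:440],(400,400)),cv2.resize(im2[140:260,320:440],(400,400),interpolation=cv2.INTER_CUBIC)]))
E
```

```text
time: 12.45
position: [0.5708, -0.1599, 0.2605]
tool_rot: [-1.233, -1.139, -1.295]
ft_force: [0.2, 0.1, -0.8]
grip_width: 0.132
grip_force: 44.6
12.45 [ 0.5708 -0.1599  0.2605] x [-0.008 -0.045  0.999] z [0.083 0.996 0.046] q [ 1.08  0.92 -0.53  1.37 -0.9   1.9   0.61] F [ 0.2  0.1 -0.8] 0.13185036863839011 44.61321406399293
```

View pics/t4.png

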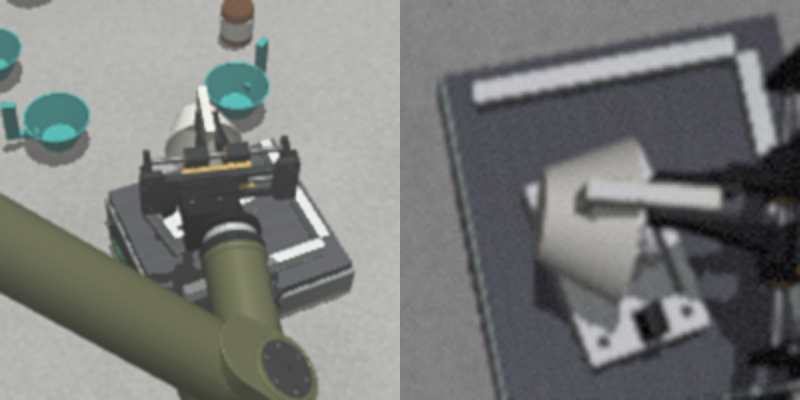

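```bash
python3 -m handwheel '[[0,0.05,0,0,0,0,0],[0,0.05,0,0.02,0,0,0],[0,0.02,0,0.05,0,-6,0],[0,0,0,0.05,0,-9,0],[0,0,0,0.04,0,-9,0],[0,0,0,0,0,0,0]]'
python3 - <<'E'
from h import *
show()
im2,d2,c2=snap("top"); P=pts(d2,c2); cv2.imwrite("pics/t5.png",cv2.resize(im2[140:280,310:470],(640,560),interpolation=cv2.INTER_CUBIC))
m=(P[...,2]>.135)&(P[...,2]<.16)&(abs(P[...,0]-.517)<.03)&(abs(P[...,1]+.18)<.03);print("post",m.sum(),P[m].mean(0))
go([((.51,.25,.26),rot(80,15),8),((.4955,.3144,.13),rot(77),5),((.4955,.3144,.058),rot(77),3)])
E
```

```text
time: 13.3
position: [0.5822, -0.0003, 0.376]
tool_rot: [-1.542, -1.443, -1.059]
ft_force: [-1.1, -0.3, -1.3]
grip_width: 0.133
grip_force: 44.6
13.3 [ 5.822e-01 -3.000e-04  3.760e-01] x [0.017 0.368 0.93 ] z [ 0.072  0.927 -0.368] q [ 0.97  0.44 -0.6   1.53 -0.88  1.68  0.4 ] F [-1.1 -0.3 -1.3] 0.13277549707122357 44.612828867411736
post 79 [ 0.51619398 -0.17946882  0.14906746]
[-2, -12, 34] [-0.4, -6.7, 0.6]
[2, -12, 34] [-0.4, -6.7, 0.6]
[6, -12, 33] [-0.5, -6.7, 0.6]
[10, -12, 32] [-0.5, -6.7, 0.6]
[13, -13, 31] [-0.4, -6.7, 0.5]
[16, -13, 29] [-0.5, -6.6, 0.6]
[20, -14, 27] [-0.4, -6.7, 0.5]
[22, -14, 24] [-0.5, -6.6, 0.6]
-- at [0.5096 0.2496 0.2603]
[5, -5, 28] [-0.1, -3.0, 0.6]
[7, -5, 28] [-0.1, -3.0, 0.6]
[8, -5, 28] [-0.1, -3.0, 0.6]
[9, -6, 27] [-0.0, -3.0, 0.6]
[11, -5, 27] [-0.1, -3.0, 0.5]
-- at [0.496  0.3148 0.13  ]
[0, 0, 24] [0.0, -0.0, 0.0]
[0, 0, 24] [0.0, -0.0, 0.0]
[-1, 0, 24] [0.0, -0.0, 0.0]
-- at [0.4958 0.3139 0.058 ]
```

View pics/t5.png

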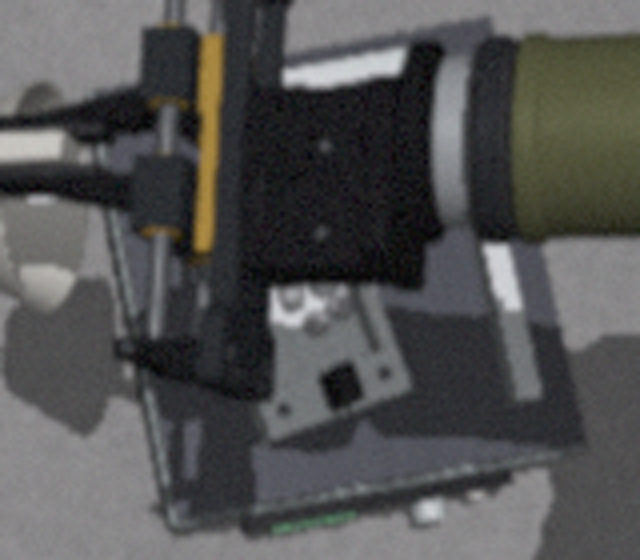

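Several beads show in the pocket at (310,295) in the crop, and the rest is hidden under the gripper. The tray hasn't moved. I'll stand the cup down at its old spot and look again from there.

```bash
python3 -m handwheel '[[0,-0.002,-0.012,0.034,-0.4,-6.7,0.6],[0,0.002,-0.012,0.034,-0.4,-6.7,0.6],[0,0.006,-0.012,0.033,-0.4,-6.7,0.6],[0,0.01,-0.012,0.032,-0.5,-6.7,0.6],[0,0.013,-0.013,0.031,-0.5,-6.7,0.6],[0,0.016,-0.013,0.029,-0.5,-6.7,0.6],[0,0.02,-0.014,0.027,-0.4,-6.7,0.5],[0,0.022,-0.014,0.024,-0.5,-6.6,0.5],[0,0,0,0,0,0,0]]'
python3 - <<'E'
from h import *
im2,d2,c2=snap("top"); P=pts(d2,c2)
cv2.imwrite("pics/t6.png",np.hstack([cv2.resize(im2[140:280,310:470],(457,400),interpolation=cv2.INTER_CUBIC),cv2.resize(im2[170:310,160:280],(343,400),interpolation=cv2.INTER_CUBIC)]))
show(); go([((.4955,.3144,.13),rot(77),5),((.4955,.3144,.058),rot(77),3)])
E
```

```text
time: 14.48
position: [0.508, 0.2523, 0.2586]
tool_rot: [-2.258, -1.9, -0.293]
ft_force: [-0.6, 0.1, -0.6]
grip_width: 0.131
grip_force: 44.6
14.53 [0.5097 0.2487 0.2583] x [0.17  0.95  0.261] z [ 0.039  0.258 -0.965] q [ 0.48  0.08 -0.87  1.71 -0.17  1.24 -0.51] F [ 0.1 -1.3 -2.5] 0.13250517107260149 44.61218928170638
[5, -5, 28] [-0.2, -3.0, 0.6]
[7, -5, 28] [-0.1, -3.0, 0.6]
[8, -5, 27] [-0.2, -3.0, 0.6]
[10, -5, 27] [-0.1, -3.1, 0.5]
[10, -6, 26] [-0.2, -3.0, 0.6]
-- at [0.4955 0.314  0.1302]
[0, 0, 24] [0.0, -0.0, -0.0]
[0, 0, 24] [0.0, -0.0, -0.0]
[0, 0, 24] [0.0, -0.0, -0.0]
-- at [0.4955 0.314  0.0582]
```

View pics/t6.png

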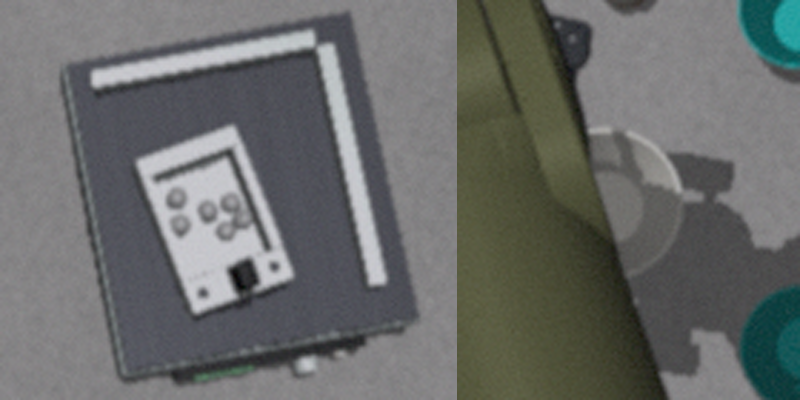

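All six beads are in the pocket, at (177,198), (181,224), (207,211), (231,202), (243,217) and (226,231). The cup is empty. Next I'll set it down.

```bash
python3 -m handwheel '[[0,0.005,-0.005,0.028,-0.2,-3,0.6],[0,0.007,-0.005,0.028,-0.1,-3,0.6],[0,0.008,-0.005,0.027,-0.2,-3,0.6],[0,0.01,-0.005,0.027,-0.1,-3,0.5],[0,0.01,-0.006,0.026,-0.2,-3,0.6],[0,0,0,0.03,0,0,0],[0,0,0,0.025,0,0,0],[0,0,0,0.01,0,0,0],[0,0,0,0,0,0,0],[0,0,0,0,0,0,0]]'
python3 - <<'E'
from h import *
show()
E
```

```text
time: 15.78
position: [0.4989, 0.3118, 0.0668]
tool_rot: [2.463, 1.947, 0.007]
ft_force: [-0.2, 1.0, -0.7]
grip_width: 0.134
grip_force: 44.6
15.78 [0.4989 0.3118 0.0668] x [0.231 0.973 0.002] z [ 0.005  0.001 -1.   ] q [ 0.07  0.44 -0.82  1.76  0.36  1.09 -1.11] F [-0.2  1.  -0.7] 0.13378838361270745 44.610508982914325
```

```bash
python3 -m handwheel '[[0,0,0,0.005,0,0,0],[0,0,0,0.003,0,0,0],[0,0,0,0.002,0,0,0],[0,0,0,0,0,0,0],[0,0,0,0,0,0,0]]'
python3 - <<'E'
from h import *
show()
E
```

```text
time: 16.4
position: [0.498, 0.312, 0.0558]
tool_rot: [2.462, 1.948, 0.005]
ft_force: [0.2, -0.3, -0.5]
grip_width: 0.131
grip_force: 44.6
16.4 [0.498  0.312  0.0558] x [0.23  0.973 0.001] z [ 0.004  0.001 -1.   ] q [ 0.06  0.45 -0.82  1.77  0.37  1.08 -1.11] F [ 0.2 -0.3 -0.5] 0.13120335224844876 44.61064532886667
```

```bash
python3 -m handwheel '[[0.04,0,0,0,0,0,0],[0.04,0,0,0,0,0,0],[0.04,0,0,0,0,0,0],[0.04,0,0,-0.01,0,0,0],[0.04,0,0,-0.04,0,0,0],[0.04,0,0,-0.05,0,0,0],[0.04,0,0,-0.05,0,0,0],[0.04,0,0,0,0,0,0]]'
python3 - <<'E'
from h import *
show()
im,d,c=snap("top"); P=pts(d,c)
v,u=np.mgrid[:480,:640]
Pp=P[...,:2]; m=(np.hypot(P[...,0]-.48,P[...,1]-.25)<.06)&(P[...,2]>.044)&(P[...,2]<.06); q=P[m]; A=np.c_[q[:,:2],np.ones(len(q))]; print(len(q),q.mean(0),"rim plane slope",np.linalg.lstsq(A,q[:,2],rcond=None)[0][:2])
go([((.575,.08,.215),rot(48.5),6),((.5165,-.18,.2),rot(19.8),6)])
E
```

```text
time: 17.4
position: [0.4994, 0.314, 0.2111]
tool_rot: [2.461, 1.947, 0.019]
ft_force: [-0.3, 0.0, -0.9]
grip_width: 0.46
grip_force: 0.0
17.4 [0.4994 0.314  0.2111] x [0.23  0.973 0.007] z [ 0.012  0.005 -1.   ] q [ 0.13  0.3  -0.89  1.61  0.24  1.33 -1.02] F [-0.3  0.  -0.9] 0.4600043150385354 0.0
354 [0.48589155 0.25815967 0.04955987] rim plane slope [-0.00164692 -0.00831625]
[-35, 21, -1] [0.1, -0.1, 4.7]
[-33, 24, -1] [0.1, -0.0, 4.7]
[-31, 27, -1] [0.0, -0.1, 4.7]
[-28, 29, -1] [0.1, -0.0, 4.7]
[-26, 32, -1] [0.0, -0.1, 4.7]
[-24, 33, -1] [0.1, -0.0, 4.7]
-- at [0.5746 0.0799 0.2145]
[-39, 21, 2] [-0.0, 0.0, 4.8]
[-37, 25, 2] [-0.0, 0.0, 4.8]
[-35, 28, 3] [-0.0, 0.0, 4.8]
[-32, 30, 2] [-0.0, 0.0, 4.8]
[-30, 33, 3] [-0.0, 0.0, 4.8]
[-26, 35, 2] [-0.0, 0.0, 4.7]
-- at [ 0.5165 -0.1795  0.2004]
```

Cup stands upright and released. I'll move to the tray post.

```bash
python3 -m handwheel '[[0.04,-0.035,0.021,-0.001,0.1,0,4.7],[0.04,-0.033,0.024,-0.001,0.1,0,4.7],[0.04,-0.031,0.027,-0.001,0,-0.1,4.7],[0.04,-0.028,0.029,-0.001,0,0,4.7],[0.04,-0.026,0.032,-0.001,0,0,4.7],[0.04,-0.024,0.033,-0.001,0.1,0,4.7],[0.04,-0.039,0.021,0.002,0,0,4.8],[0.04,-0.037,0.025,0.002,0,0,4.8],[0.04,-0.035,0.028,0.003,0,0,4.8],[0.04,-0.032,0.03,0.002,0,0,4.8],[0.04,-0.03,0.033,0.003,0,0,4.8],[0.04,-0.026,0.035,0.002,0,0,4.7]]' 
python3 -m handwheel '[[0.04,0,0,0,0,0,0],[0.04,0,0,0,0,0,0]]'
python3 - <<'E'
from h import *
show(); go([((.517,-.180,.114),rot(19.8),3)])
E
```

```text
time: 18.95
position: [0.5141, -0.1817, 0.1961]
tool_rot: [-3.093, -0.535, 0.006]
ft_force: [0.8, 0.5, 0.7]
grip_width: 0.458
grip_force: 0.0
time: 19.2
position: [0.5151, -0.1796, 0.1965]
tool_rot: [-3.091, -0.541, 0.005]
ft_force: [0.9, -0.1, -0.3]
grip_width: 0.46
grip_force: 0.0
19.2 [ 0.5151 -0.1796  0.1965] x [ 0.941  0.339 -0.002] z [-0.003  0.003 -1.   ] q [ 0.73  0.15 -0.49  1.73  0.07  1.29 -0.99] F [ 0.9 -0.1 -0.3] 0.4602467851120159 0.0
[1, 0, 28] [-0.1, 0.0, 0.0]
[0, 1, 27] [-0.1, 0.1, 0.0]
[1, 0, 28] [-0.0, 0.0, 0.0]
-- at [ 0.5171 -0.1797  0.1135]
```

```bash
python3 -m handwheel '[[0.04,0.001,0,0.028,0,0,0],[0.04,0,0,0.027,0,0,0],[0.04,0.001,0,0.028,0,0,0],[0.04,0,0,0,0,0,0],[0,0,0,0,0,0,0],[0,0,0,0,0,0,0],[0,0,0,0,0,0,0],[0,0,0,0,0,0,0],[0,0,0,0,0,0,0]]' 25
python3 - <<'E'
from h import *
show()
# to 8 mm short of home on both stops, squared up first; post target in shaker frame
yaw=10.1; S=R.from_euler('z',yaw,degrees=True)
corner=S.apply([.6542,-.3725,0]); 
def post(dx,dy,y): # tray origin offset from home, tray yaw y
    o=corner+S.apply([-.065+dx,.042+dy,0]); return o+R.from_euler('z',y,degrees=True).apply([-.052,0,0])
z=st()["position"][2]
a=post(-.02,.02,yaw); b=post(-.006,.006,yaw); a[2]=b[2]=z; print(corner,a,b,post(0,0,yaw))
go([(a,rot(yaw),10),(b,rot(yaw),2)])
E
```

```text
time: 20.32
position: [0.5177, -0.1798, 0.1153]
tool_rot: [-3.094, -0.54, 0.001]
ft_force: [-0.3, 1.1, 5.8]
grip_width: 0.155
grip_force: 25.0
20.32 [ 0.5177 -0.1798  0.1153] x [ 0.941  0.339 -0.001] z [-0.001  0.001 -1.   ] q [ 0.72  0.22 -0.48  1.82  0.11  1.13 -1.03] F [-0.3  1.1  5.8] 0.15521705396950017 24.996523638255894
[ 0.70938609 -0.25200252  0.        ] [ 0.56363641 -0.21498857  0.11532659] [ 0.57987459 -0.22631648  0.11532659] [ 0.58683381 -0.2311713   0.        ]
[3, 5, 0] [-0.0, 0.0, 1.0]
[3, 5, 0] [-0.0, 0.0, 1.0]
[3, 5, 0] [-0.0, 0.0, 1.0]
[3, 5, 0] [-0.0, 0.0, 1.0]
[4, 4, 0] [-0.0, 0.0, 1.0]
[4, 5, 0] [-0.0, 0.0, 0.9]
[4, 4, 0] [-0.0, 0.0, 1.0]
[4, 4, 0] [-0.0, 0.0, 0.9]
[3, 5, 0] [-0.0, 0.0, 1.0]
[4, 4, 0] [-0.0, 0.0, 0.9]
-- at [ 0.5638 -0.2149  0.1153]
[7, 7, 0] [-0.0, 0.0, 0.0]
[7, 7, 0] [-0.0, 0.0, 0.0]
-- at [ 0.58   -0.2263  0.1152]
```

```bash
python3 -m handwheel '[[0,0.003,0.005,-0.002,0,0,1],[0,0.003,0.005,0,0,0,1],[0,0.003,0.005,0,0,0,1],[0,0.003,0.005,0,0,0,1],[0,0.004,0.004,0,0,0,1],[0,0.004,0.005,0,0,0,1],[0,0.004,0.004,0,0,0,1],[0,0.004,0.004,0,0,0,0.9],[0,0.003,0.005,0,0,0,0.9],[0,0.004,0.004,0,0,0,0.9],[0,0,0,0,0,0,0],[0,0,0,0,0,0,0]]'
python3 - <<'E'
from h import *
show()
im,d,c=snap("top"); P=pts(d,c); cv2.imwrite("pics/t7.png",cv2.resize(im[140:280,310:470],(640,560),interpolation=cv2.INTER_CUBIC))
m=(P[...,2]>.098)&(P[...,2]<.111)&(abs(P[...,0]-.61)<.1)&(abs(P[...,1]+.2)<.09); print(m.sum(),cv2.minAreaRect(np.float32(P[m][:,:2]*1000)))
E
```

```text
time: 21.82
position: [0.5632, -0.2147, 0.1162]
tool_rot: [-3.128, -0.277, 0.004]
ft_force: [0.6, -0.5, -5.7]
grip_width: 0.158
grip_force: 25.0
21.82 [ 0.5632 -0.2147  0.1162] x [ 0.984  0.176 -0.002] z [-0.002  0.001 -1.   ] q [ 0.69  0.33 -0.44  1.69  0.15  1.16 -1.19] F [ 0.6 -0.5 -5.7] 0.1582518473319037 24.99630473786965
410 ((613.9708862304688, -205.92274475097656), (129.14846801757812, 84.4212646484375), 10.325186729431152)
```

View pics/t7.png

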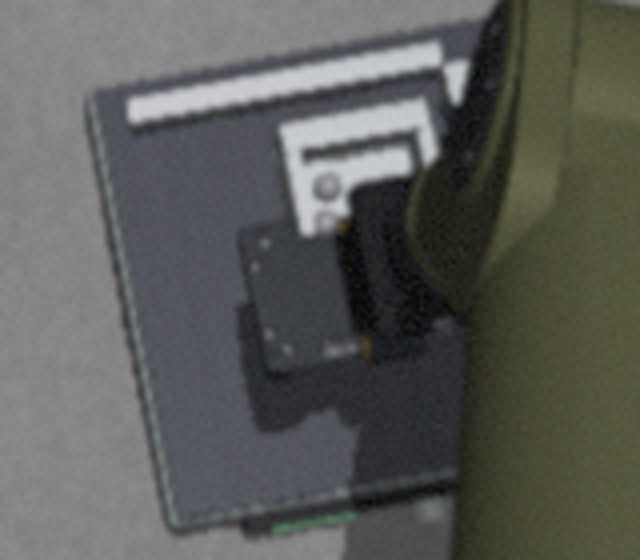

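The crop shows the tray squared at about 10° yaw with its far edge near (355,110), roughly 20 mm short of both rails. It is gripped and just unloaded, so I'll lower it about 1 mm and slide in.

```bash
python3 -m handwheel '[[0,0,0,0.001,0,0,0],[0,0.005,0.005,0,0,0,0],[0,0.005,0.005,0,0,0,0],[0,0.005,0.005,0,0,0,0],[0,0,0,0,0,0,0],[0,0,0,0,0,0,0]]'
python3 - <<'E'
from h import *
show()
E
```

```text
time: 22.62
position: [0.5811, -0.2272, 0.1155]
tool_rot: [-3.128, -0.276, 0.002]
ft_force: [1.1, 0.2, -4.2]
grip_width: 0.16
grip_force: 25.0
22.62 [ 0.5811 -0.2272  0.1155] x [ 0.985  0.175 -0.001] z [-0.001  0.001 -1.   ] q [ 0.68  0.37 -0.43  1.64  0.16  1.17 -1.18] F [ 1.1  0.2 -4.2] 0.15954762786517496 24.999148186761886
```

```bash
python3 -m handwheel '[[0,0,0,0.001,0,0,0],[0,0,0.003,0,0,0,0],[0,0,0.002,0,0,0,0],[0,0,0.001,0,0,0,0],[0,0,0,0,0,0,0],[0,0,0,0,0,0,0]]'
python3 - <<'E'
from h import *
show()
E
python3 -m handwheel '[[0,0.003,0,0,0,0,0],[0,0.002,0,0,0,0,0],[0,0.001,0,0,0,0,0],[0,0,0,0,0,0,0],[0,0,0,0,0,0,0]]'
python3 - <<'E'
from h import *
show(); s=st(); print("in shaker axes F",R.from_euler('z',-10.1,degrees=True).apply(s["ft_force"]).round(1))
E
```

```text
time: 23.38
position: [0.5825, -0.2315, 0.1154]
tool_rot: [-3.127, -0.278, 0.001]
ft_force: [-1.9, 4.0, 5.3]
grip_width: 0.162
grip_force: 25.0
23.38 [ 0.5825 -0.2315  0.1154] x [ 0.984  0.177 -0.   ] z [-0.001  0.002 -1.   ] q [ 0.68  0.38 -0.43  1.63  0.16  1.17 -1.18] F [-1.9  4.   5.3] 0.1621679051301823 25.00137540511787
time: 24.0
position: [0.5874, -0.2305, 0.1154]
tool_rot: [-3.127, -0.278, 0.004]
ft_force: [-4.5, 3.8, 7.2]
grip_width: 0.155
grip_force: 25.0
24.0 [ 0.5874 -0.2305  0.1154] x [ 0.984  0.176 -0.003] z [-0.003  0.002 -1.   ] q [ 0.68  0.39 -0.43  1.62  0.17  1.18 -1.18] F [-4.5  3.8  7.2] 0.15505671034256965 25.003992397687398
in shaker axes F [-3.8  4.5  7.2]
```

```bash
python3 -m handwheel '[[0,0.001,0.001,-0.0005,0,0,0],[0,0.001,0.001,0,0,0,0],[0,0,0,0,0,0,0],[0,0,0,0,0,0,0],[0,0,0,0,0,0,0]]' 30
python3 - <<'E'
from h import *
show(); s=st(); print("in shaker axes F",R.from_euler('z',-10.1,degrees=True).apply(s["ft_force"]).round(1), "M",np.round(s["torque"],2))
E
```

```text
time: 24.62
position: [0.5883, -0.2304, 0.1154]
tool_rot: [-3.124, -0.279, 0.01]
ft_force: [-8.3, 8.3, 8.6]
grip_width: 0.16
grip_force: 30.0
24.62 [ 0.5883 -0.2304  0.1154] x [ 0.984  0.177 -0.006] z [-0.007  0.005 -1.   ] q [ 0.67  0.39 -0.43  1.61  0.17  1.19 -1.18] F [-8.3  8.3  8.6] 0.1597757357357777 30.015776369691594
in shaker axes F [-6.8  9.6  8.6] M [1.46 1.57 0.05]
```

```bash
python3 -m handwheel '[[0,0.001,0,0,0,0,0],[0,0,0,0,0,0,0],[0,0,0,0,0,0,0],[0,0,0,0,0,0,0]]'
python3 - <<'E'
from h import *
show(); s=st(); print("in shaker axes F",R.from_euler('z',-10.1,degrees=True).apply(s["ft_force"]).round(1))
Si=R.from_euler('z',-10.1,degrees=True)
for n in("top","side"):
    im,d,c=snap(n); P=pts(d,c); Q=Si.apply(P.reshape(-1,3)).reshape(P.shape)-[.6542,-.3725,.065]
    m=(abs(Q[...,2]-.04)<.006)&(abs(Q[...,0]+.065)<.09)&(abs(Q[...,1]-.042)<.06)
    q=Q[m]; A=np.c_[q[:,:2],np.ones(len(q))]
    if len(q)>20: print(n,len(q),"rect",cv2.minAreaRect(np.float32(q[:,:2]*1000)),"max/min",np.percentile(q,[1,99],axis=0).round(4).tolist(),"plane",np.linalg.lstsq(A,q[:,2],rcond=None)[0].round(4))
im,d,c=snap("wrist"); cv2.imwrite("pics/w2.png",im)
E
```

```text
time: 25.12
position: [0.5883, -0.2304, 0.1154]
tool_rot: [-3.124, -0.278, 0.013]
ft_force: [-11.7, 8.3, 10.9]
grip_width: 0.163
grip_force: 30.0
25.12 [ 0.5883 -0.2304  0.1154] x [ 0.984  0.177 -0.008] z [-0.009  0.005 -1.   ] q [ 0.67  0.39 -0.43  1.61  0.17  1.19 -1.18] F [-11.7   8.3  10.9] 0.16273400771387914 30.014381523846367
in shaker axes F [-10.1  10.2  10.9]
top 396 rect ((-62.29261016845703, 42.51863098144531), (126.55089569091797, 84.38587951660156), 0.14986994862556458) max/min [[-0.1245, 0.0013, 0.0346], [0.0005, 0.0844, 0.0433]] plane [ 0.0078 -0.0028  0.0398]
side 387 rect ((-67.12498474121094, 39.45329284667969), (131.972900390625, 89.40911865234375), 0.5235489010810852) max/min [[-0.1325, -0.0037, 0.0342], [-0.0023, 0.0829, 0.0445]] plane [ 0.0033 -0.0013  0.039 ]
```

View pics/w2.png

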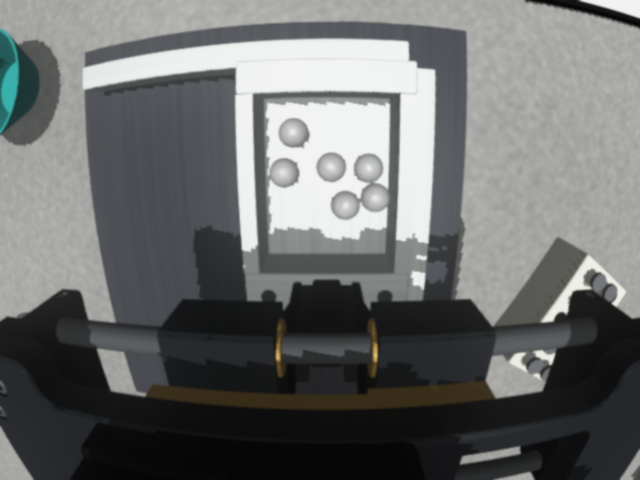

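The wrist view shows the tray flush against the far rail (edge at row 65) and the side rail (column 415), with all six beads in the pocket. The arm reads about 10 N toward each stop and no longer moves when pushed. I'm handing in.

```bash
python3 -c "
from bench import ctrl
print(ctrl.close_job())"
```

```text
the job is handed in; nothing more can be done
None
```

I handed the job in with all six beads in the tray pocket, the empty cup upright on the bench, and the tray held flat and square against both stops with about 10 N of push toward each; the hand-in returned no verdict.

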